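Draw the green filter slider out of its slotted box

TASK

Take the filter slider with the green grip out of the storage box: draw it out at its slant through its slot in the box wall, then lay it flat in the steel tray, along the tray's length, and let go. Set it down while still holding it rather than dropping it, and leave the orange and blue sliders in their slots.

Things in the scene. Friction and masses are not known exactly. Their poses are not given: they have to be found in the camera images.
- green_slider: Loose aluminium slider, 55 g: bar 200 x 14 x 6 mm, green plastic grip at one end. Origin: bar's centre. y along the bar (grip at -y), x across its 14 mm width, z normal to its top. Grip 34 (y, flush with bar end) x 16 (x) x 16 mm (z -3, flush with the underside, to +13), centred at [0, -83, 5] mm. Starts leaning 20 degrees: +y end low on the box floor, grip outside, 74 mm above the table.
- orange_slider: Filter slider with an orange grip, exactly like the green one in size and axes; stays in its own slot of the storage box.
- blue_slider: Filter slider with a blue grip, exactly like the green one in size and axes; stays in its own slot of the storage box.
- slider_box: Fixed box 230 (x) x 145 (y) x 88 mm high, closed clear roof, walls 4 mm. Origin: centre of underside; z up. Its -y wall has three slots 68 mm apart along x, 24 mm wide, sill 50 mm and upper edge 76 mm above the table, closed all round. To come clear, a slider must move 145 mm or more along its own slanting length, grip first. Which colour is in which slot varies. Space before the slots is free.
- tray: Fixed shallow rectangular steel tray, 150 (x) x 256 (y) x 16 mm high, walls and floor 3 mm thick, inside 144 x 250 mm. Origin: centre of its underside, on the table; y along its length, z up. The slider may lie in it with its grip towards either end; lying on the tray floor its bar centre is 6 mm above the origin.
Mind the look-alikes: they are no part of the job. What is shaped like the green_slider but pink or white is not meant.

How it is judged:
By the outcome, as a careful person would: the job done as asked, in the order asked, and still so for the second after the job is handed in, with the robot touching nothing.
It also fails if it takes over 45 s, if anything falls off the work surface, if the arm or the gripper's body presses on something with over 40 N, if the wrist force passes 120 N, or if a joint passes its speed limit or range.

ROBOT

A 6-joint arm with a two-finger parallel gripper is mounted at the origin on the work surface. World frame = base frame: x ahead of the robot, y to its left, z up, the work surface at z = 0. Lengths are in m, angles in rad, forces in N, time in s.
With the tool pointing down it reaches from about 0.375 to 0.975 m from the base axis. Payload 3.8 kg.
Tool frame: the origin (TCP) lies midway between the tips of the shut fingers; the grasp point (between the pads) lies 19 mm behind it; z points along the fingers, y is the line along which they close (so a half turn about z gives the same grasp; the last joint's range is limited). The gripper opens to 85 mm and grips with 20 to 120 N. Pads are 22 mm wide; open, the fingers measure 114 mm over their backs; the gripper's body (76 mm by 85 mm) begins 54 mm behind the grasp point. The pads swing forward as they close: fully open they stand 13 mm farther back than shut.
Start: joints at [1.098, 0.264, 1.604, -0, 1.274, -0.037], TCP at [0.285, 0.612, 0.231] pointing down, gripper open.
Joint ranges: [-2.63, 2.63], [-0.94, 2.18], [0.31, 2.57], [-1.31, 4.45], [0, 2.66], [-2.55, 2.55]. Speed limits (rad/s): [2.57, 2.57, 3.14, 3.14, 3.14, 3.14].

INTERFACE

Orientations are given as a rotation vector (axis times angle).
In Python, from workcell import sensors, viewer, job gives the robot as it stands.
- The arm moves only by the shell command python3 -m inch 'ROWS' [FORCE]. ROWS is JSON, one flat list of numbers, 7 for each row, row after row: the shift along the tool's x, y, z in mm, then the turn, a rotation vector about the tool's x, y, z in degrees, then the finger opening in mm, from 0 to 85.4. A call has exactly 8 rows; each row shifts and turns the commanded pose from where the row before left it, along the tool's axes as they then stand; what a row does not reach is not made up. A row lasts 1/10 s, in which the tool goes at most 50 mm and 8.59 degrees, less where a joint would pass 70% of its speed; a pose out of reach is approached as far as the arm can. A call is refused whole if a number of a shift passes 50 or a number of a turn 8.59, either way. A call with a gripper value outside its range is refused whole. The fingers move at their own pace and stop on an object; FORCE is the grip in N (left out, the last holds). Time passes only in rows, so rows that do not move let the fingers close, or fill a call up. It gives the time, the measured TCP pose, the force, the opening and the grip force at its end, in the units of the state.
- sensors.read_state(): the state, without advancing time (a new reading comes with each control period).
- viewer.read_camera(name): name is "side" or "top" or "wrist"; returns the picture (480x640x3 uint8, red, green, blue); there is no depth.
- viewer.camera_params(name): a dict with "K" (3x3 intrinsics, pixels), "k1" (the pictures are not rectified: a ray, as slopes to the right and down, at radius r is drawn at 1 + k1 r^2 times it, then the intrinsics apply), "world_to_cam" (4x4, takes a point from world to camera coordinates). Camera axes: x right, y down, z forward; pixel columns grow to the right and rows downward; lengths in m; the calibration is good to about 2 mm. A picture is of the moment at which its call begins: read the wrist's pose just before it. camera_params takes no time and is no camera call; for the wrist camera it gives the pose at the moment of the call.
- job.finish_job(): hands the job in; it is judged then, once.
The state is a dict: "time": time; "q": joint angles; "joint_vel": joint speeds; "joint_torque": joint torques, N m; "tool_pos": TCP position; "tcp_rot": TCP orientation; "wrist_force": force on the tool from outside, world axes, zero at the start; "torque": the same for the moment, N m; "width": opening from 0.0 (shut) to 1.0 (fully open); "grip_force": force on a finger pad.
Only numpy, scipy, OpenCV 4.12 (cv2) and the standard library are available. Lean on these libraries where they do the work, as an engineer would, in place of code of your own. Each camera call takes 0.05 s, during which the arm holds its last target. There are 200 camera calls.

## Working session

There is one attempt and no reset: what is moved stays moved. The work goes in short steps, Python scripts to look and compute and a shell command to move; the robot and the scene stay as the last step left them, time stands still between calls to the robot, and variables do not carry over. Pictures are saved under pics/ and viewed, at most 10 in all, crops included, and the job is handed in when it is done.

```bash
ls; mkdir -p pics; python3 - <<'E'
from workcell import sensors, viewer
import cv2
s=sensors.read_state();print(s)
for n in("top","side"):
    im=viewer.read_camera(n);cv2.imwrite(f"pics/{n}0.png",im[:,:,::-1])
    print(n,viewer.camera_params(n))
E
```

```text
pics
{'time': 0.0, 'q': array([ 1.09808514e+00,  2.64765918e-01,  1.60541128e+00, -4.27695503e-05,
        1.27369791e+00, -3.68596700e-02]), 'joint_vel': array([-3.70798400e-04,  1.13173329e-03,  3.44347806e-04, -9.60879677e-04,
       -1.27293104e-04, -6.36209732e-05]), 'joint_torque': array([-1.18496168e-04, -5.15123677e+01, -3.67306530e+01, -1.83762777e-04,
        1.30942982e-02, -2.56528648e-05]), 'tool_pos': array([0.28462125, 0.61123115, 0.2299333 ]), 'tcp_rot': array([-0.67909223, -3.06676709,  0.00348511]), 'wrist_force': array([-0.77425054, -0.1230944 , -0.48069555]), 'torque': array([-0.08777439, -0.04893736,  0.00547806]), 'grip_force': 0.0, 'width': 0.9994202226804679}
top {'K': array([[474.75518629,   0.        , 307.59101366],
       [  0.        , 474.75518629, 239.16256681],
       [  0.        ,   0.        ,   1.        ]]), 'k1': 0.0021860282058008074, 'world_to_cam': array([[-0.02962613, -0.99954136, -0.00627384,  0.00250547],
       [-0.98871691,  0.03022619, -0.14671487,  0.48124705],
       [ 0.14683722,  0.00185646, -0.98915893,  0.82282334],
       [ 0.        ,  0.        ,  0.        ,  1.        ]])}
side {'K': array([[519.64910943,   0.        , 315.01095268],
       [  0.        , 519.64910943, 235.31803542],
       [  0.        ,   0.        ,   1.        ]]), 'k1': -0.10664521176888946, 'world_to_cam': array([[ 0.67657382, -0.73623922,  0.01413095, -0.34302961],
       [-0.45611012, -0.43405778, -0.77688957,  0.27081421],
       [ 0.57811022,  0.51917787, -0.62947829,  0.70112404],
       [ 0.        ,  0.        ,  0.        ,  1.        ]])}
```

View pics/top0.png

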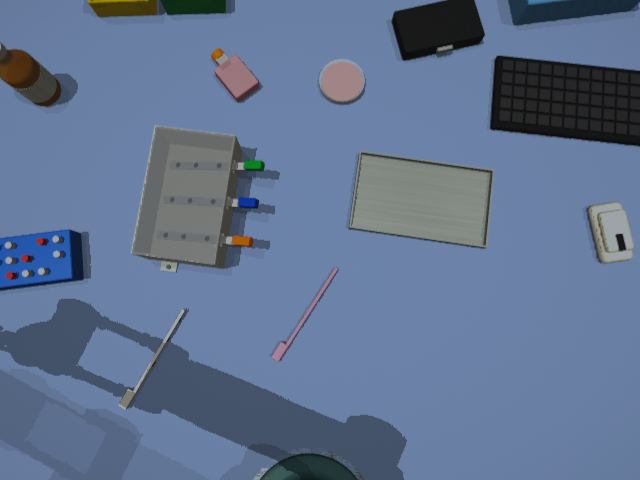

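View pics/side0.png

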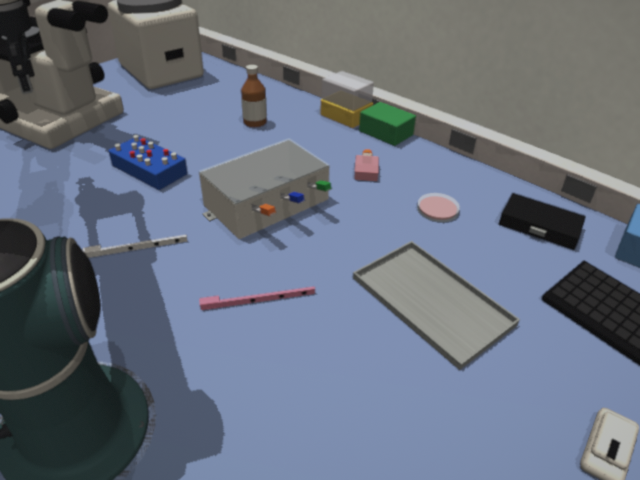

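The top view could be confused by: green grip (253,166), blue grip (247,203), orange grip (242,241), loose pink slider (305,315), loose white slider (155,357), and a green box (195,3). I choose (253,166): it has a green grip and sits in a slot. The tray is at about (422,200).

```bash
cat > h.py <<'E'
import numpy as np, cv2
from workcell import sensors, viewer
def ray(n,uv,P=None):
    P=P or viewer.camera_params(n);K=P["K"];T=P["world_to_cam"]
    d=(np.array(uv,float)-K[:2,2])/K[0,0];s=d.copy()
    for _ in range(20): s=d/(1+P["k1"]*(s@s))
    R=T[:3,:3];return -R.T@T[:3,3], R.T@np.array([*s,1])
def atz(n,uv,z,P=None):
    c,r=ray(n,uv,P);return c+r*(z-c[2])/r[2]
def tri(a,b):
    A=np.zeros((3,3));B=np.zeros(3)
    for c,r in(a,b):
        r=r/np.linalg.norm(r);M=np.eye(3)-np.outer(r,r);A+=M;B+=M@c
    return np.linalg.solve(A,B)
def proj(n,X,P=None):
    P=P or viewer.camera_params(n);x=P["world_to_cam"]@[*X,1];s=x[:2]/x[2];s=s*(1+P["k1"]*(s@s));return P["K"][:2,:2]@s+P["K"][:2,2]
def blob(im,lo,hi,box):
    hsv=cv2.cvtColor(im,cv2.COLOR_RGB2HSV);m=cv2.inRange(hsv,lo,hi);k=np.zeros_like(m);x0,y0,x1,y1=box;k[y0:y1,x0:x1]=1
    ys,xs=np.nonzero(m*k);return (xs.mean(),ys.mean()),len(xs)
E
python3 - <<'E'
from h import *
np.set_printoptions(precision=4,suppress=True)
t=cv2.imread("pics/top0.png")[:,:,::-1].copy();s=cv2.imread("pics/side0.png")[:,:,::-1].copy()
C={"green":((45,120,40),(80,255,255),(235,150,275,180),(305,170,340,200)),"blue":((115,170,60),(130,255,255),(232,190,270,220),(280,185,310,210)),"orange":((3,170,80),(18,255,255),(225,230,262,252),(255,198,280,220))}
for k,(lo,hi,bt,bs) in C.items():
    a,na=blob(t,lo,hi,bt);b,nb=blob(s,lo,hi,bs);print(k,a,na,b,nb,tri(ray("top",a),ray("side",b)))
print("tray",[atz("top",p,.016)[:2].round(4) for p in((359,154),(493,167),(486,246),(350,229))])
print("box",[atz("top",p,.088)[:2].round(4) for p in((156,127),(241,137),(223,267),(134,255))])
c=np.hstack([cv2.resize(t[115:275,125:275],None,fx=3,fy=3,interpolation=2),cv2.resize(s[140:240,200:335],(337,480)[::1],interpolation=2)])
cv2.imwrite("pics/c1.png",c[:,:,::-1])
E
```

```text
green (np.float64(253.38118811881188), np.float64(165.1881188118812)) 202 (np.float64(323.0833333333333), np.float64(184.89583333333334)) 96 [0.6113 0.0781 0.0765]
blue (np.float64(238.0), np.float64(203.33333333333334)) 3 (np.float64(296.51428571428573), np.float64(195.94285714285715)) 35 [0.5503 0.1027 0.0676]
orange (np.float64(241.88826815642457), np.float64(240.6368715083799)) 179 (np.float64(266.8817204301075), np.float64(208.86021505376345)) 93 [0.4772 0.0999 0.0768]
tray [array([ 0.6444, -0.1143]), array([ 0.6109, -0.3657]), array([ 0.4612, -0.3398]), array([ 0.5006, -0.0911])]
box [array([0.681 , 0.2488]), array([0.6579, 0.0993]), array([0.4303, 0.1317]), array([0.4552, 0.2822])]
```

View pics/c1.png

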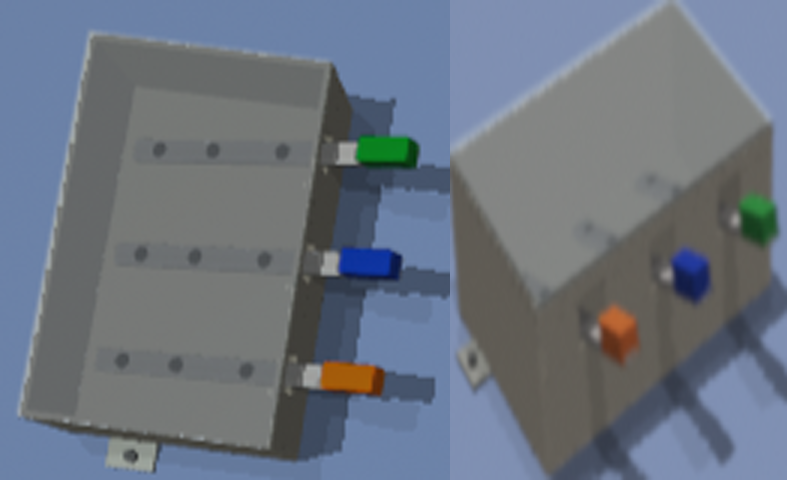

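```bash
cat >> h.py <<'E'
from scipy.spatial.transform import Rotation as Ro
np.set_printoptions(precision=4,suppress=True)
def frame(yaw,pitch):
    "slider axes; yaw = heading of slider y vs world y, pitch = +y end down"
    c,s=np.cos(yaw),np.sin(yaw);h=np.array([-s,c,0]);x=np.array([c,s,0])
    y=np.cos(pitch)*h-np.sin(pitch)*np.array([0,0,1]);return x,y,np.cross(x,y)
def toolR(x,y,z,R0):
    "tool z = -slider z, tool y = +-slider x, nearer to the present"
    C=[Ro.from_matrix(np.column_stack([np.cross(s*x,-z),s*x,-z])) for s in(1,-1)]
    return sorted(C,key=lambda R:(R0.inv()*R).magnitude())
def delta(target,R):
    s=sensors.read_state();R0=Ro.from_rotvec(s["tcp_rot"])
    print("pos",s["tool_pos"],"t",s["time"],"F",s["wrist_force"],"w",s["width"]*85.4)
    print("shift mm in tool now",R0.inv().apply(np.array(target)-s["tool_pos"])*1e3,"in target axes",R.inv().apply(np.array(target)-s["tool_pos"])*1e3)
    print("turn deg",np.degrees((R0.inv()*R).as_rotvec()))
E
python3 - <<'E'
from h import *
g=atz("top",(253.4,165.2),.078)
for n,a,b in(("g",(253.4,165.2),(170,165.7)),("b",(247,203),(163.7,199.7)),("o",(241.9,240.6),(157.5,235))):
    A=atz("top",a,.078);B=atz("top",b,.007);d=B-A;print(n,A,B,"len",np.linalg.norm(d),"yaw",np.degrees(np.arctan2(-d[0],d[1])))
print("box",[atz("top",p,.088)[:2].round(4) for p in((156,127),(234,136),(216,264),(134,255))])
x,y,z=frame(np.radians(-9),np.radians(20))
R0=Ro.from_rotvec(sensors.read_state()["tcp_rot"]);print(R0.as_matrix())
T=np.array([g[0],g[1],.074])-.005*z;print("T",T)
for R in toolR(x,y,z,R0): delta(T,R);delta(T+.08*z,R)
E
```

```text
g [0.6092 0.0793 0.078 ] [0.6356 0.2473 0.007 ] len 0.18427462949551954 yaw -8.933205150080173
b [0.5415 0.0913 0.078 ] [0.5692 0.2584 0.007 ] len 0.18363843875977337 yaw -9.415232894463795
o [0.4757 0.1008 0.078 ] [0.5018 0.2691 0.007 ] len 0.18444053108914368 yaw -8.80858628062443
box [array([0.681 , 0.2488]), array([0.6601, 0.1115]), array([0.4357, 0.1434]), array([0.4552, 0.2822])]
[[-0.9065  0.4221 -0.0009]
 [ 0.4221  0.9065 -0.0018]
 [ 0.0001 -0.0021 -1.    ]]
T [0.6089 0.0776 0.0693]
pos [0.2846 0.6113 0.2301] t 0.1 F [-0.0566 -0.2465 -0.0833] w 85.37250206044584
shift mm in tool now [-519.2713 -346.5714  161.4335] in target axes [-392.6528  403.7906  313.9937]
turn deg [ 12.8096 -17.0544  73.2501]
pos [0.2846 0.6113 0.2301] t 0.1 F [-0.0566 -0.2465 -0.0833] w 85.37250206044584
shift mm in tool now [-511.7378 -320.4205   86.2046] in target axes [-392.6528  403.7906  233.9937]
turn deg [ 12.8096 -17.0544  73.2501]
pos [0.2846 0.6113 0.2301] t 0.1 F [-0.0566 -0.2465 -0.0833] w 85.37250206044584
shift mm in tool now [-519.2713 -346.5714  161.4335] in target axes [ 392.6528 -403.7906  313.9937]
turn deg [  18.3923   13.8145 -104.7583]
pos [0.2846 0.6113 0.2301] t 0.1 F [-0.0566 -0.2465 -0.0833] w 85.37250206044584
shift mm in tool now [-511.7378 -320.4205   86.2046] in target axes [ 392.6528 -403.7906  233.9937]
turn deg [  18.3923   13.8145 -104.7583]
```

```bash
python3 -m inch '[-39,-24,5,0,0,0,40,-39,-24,5,0,0,0,40,-39,-24,5,0,0,0,40,-39,-24,5,0,0,0,40,-39,-24,5,0,0,0,40,-39,-24,5,0,0,0,40,-39,-24,5,0,0,0,40,-39,-24,5,0,0,0,40]' 60
python3 -m inch '[-39,-24,5,0,0,0,40,-39,-24,5,0,0,0,40,-39,-24,5,0,0,0,40,0,0,0,1.4,-1.9,8.1,40,0,0,0,1.4,-1.9,8.1,40,0,0,0,1.4,-1.9,8.1,40,0,0,0,1.4,-1.9,8.1,40,0,0,0,1.4,-1.9,8.1,40]'
cat > pre.py <<'E'
from h import *
import sys
x,y,z=frame(np.radians(-9),np.radians(20))
G=np.array([.6092,.0793,.074]);T=G-.005*z
R=toolR(x,y,z,Ro.from_rotvec(sensors.read_state()["tcp_rot"]))[0]
delta(T+float(sys.argv[1])*z,R)
E
python3 pre.py .08
```

```text
time: 0.9
tool_pos: [0.4871, 0.3043, 0.1907]
tcp_rot: [-0.679, -3.067, 0.001]
wrist_force: [1.1, 0.2, 0.1]
width: 0.473
grip_force: 0.0
time: 1.7
tool_pos: [0.5619, 0.1911, 0.1758]
tcp_rot: [1.633, 2.516, -0.231]
wrist_force: [0.1, -0.2, -0.6]
width: 0.472
grip_force: 0.0
pos [0.5619 0.1911 0.1758] t 1.7 F [ 0.118  -0.2408 -0.5986] w 40.276557844483015
shift mm in tool now [-91.9703  13.8873  49.4652] in target axes [-62.0239  64.1969  55.9463]
turn deg [ 5.8061 -7.6264 32.3729]
```

```bash
python3 -m inch '[0,0,0,1.4,-1.9,8.1,40,0,0,0,1.4,-1.9,8.1,40,0,0,0,1.5,-1.9,8.1,40,0,0,0,1.5,-1.9,8.1,40,-21,21,19,0,0,0,40,-21,21,19,0,0,0,40,-20,22,18,0,0,0,40,0,0,0,0,0,0,40]'
python3 pre.py .0; python3 - <<'E'
from h import *
P=viewer.camera_params("wrist");im=viewer.read_camera("wrist");cv2.imwrite("pics/w1.png",im[:,:,::-1])
import pickle;pickle.dump(P,open("w1.pkl","wb"))
print(proj("wrist",[.6092,.0793,.074],P))
E
```

```text
time: 2.5
tool_pos: [0.614, 0.1018, 0.1423]
tcp_rot: [2.196, 1.881, -0.39]
wrist_force: [-0.7, 0.1, 0.4]
width: 0.472
grip_force: 0.0
pos [0.614  0.1018 0.1423] t 2.5 F [-0.6553  0.1027  0.3543] w 40.30758045725462
shift mm in tool now [ 1.802  -1.0569 77.0729] in target axes [ 1.8008 -1.2316 77.0703]
turn deg [-0.1254 -0.002   0.1911]
[318.2361 253.4341]
```

View pics/w1.png

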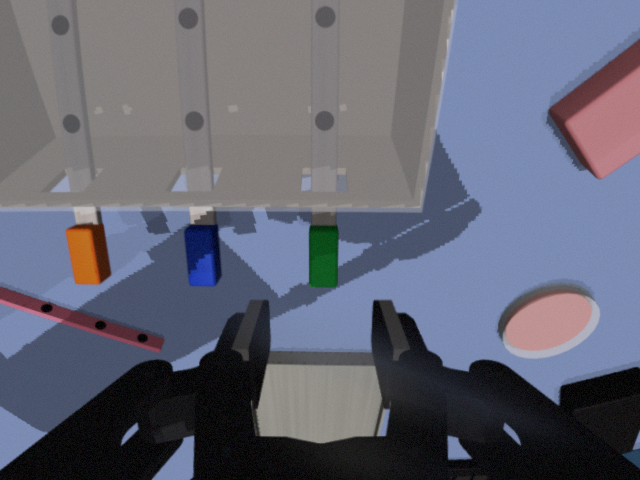

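The wrist view shows the green grip centred at (323.5,256), between the fingers (centre about x=321). The bar runs straight up the image, so the yaw is right.

```bash
python3 - <<'E'
from h import *
import pickle
P=pickle.load(open("w1.pkl","rb"));x,y,z=frame(np.radians(-9),np.radians(20))
G=np.array([.6092,.0793,.074]);c,r=ray("wrist",(323.5,256),P);S=G+.008*z
X=c+r*((S-c)@z)/(r@z);d=(X-S)*1e3;print("offset along slider x,y mm",d@x,d@y)
for p in((309,226),(338,226),(309,287),(338,287)):
    c,r=ray("wrist",p,P);X=c+r*((S-c)@z)/(r@z);d=(X-S)*1e3;print(d@x,d@y)
E
```

```text
offset along slider x,y mm 2.91785350675102 1.2947799094161272
-4.858874950445648 18.13738104780341
10.531400548375908 18.187115756181395
-5.073999445777383 -17.048908693950693
11.08996344946089 -16.993935124448715
```

```bash
python3 -m inch '[2,1,15,0,0,0,40,0,0,15,0,0,0,40,0,0,15,0,0,0,40,0,0,12,0,0,0,40,0,0,10,0,0,0,40,0,0,10,0,0,0,40,0,0,0,0,0,0,40,0,0,0,0,0,0,40]'; python3 pre.py 0; python3 - <<'E'
from h import *
P=viewer.camera_params("wrist");im=viewer.read_camera("wrist");cv2.imwrite("pics/w2.png",im[:,:,::-1])
E
```

```text
time: 3.35
tool_pos: [0.6113, 0.0812, 0.0714]
tcp_rot: [2.194, 1.884, -0.385]
wrist_force: [-0.4, -0.6, 0.4]
width: 0.47
grip_force: 0.0
pos [0.6113 0.0812 0.0714] t 3.35 F [-0.4278 -0.6299  0.3622] w 40.1277557980271
shift mm in tool now [-2.9764 -1.7694  3.3323] in target axes [-2.977  -1.7496  3.3422]
turn deg [ 0.0671 -0.1511  0.3059]
```

View pics/w2.png

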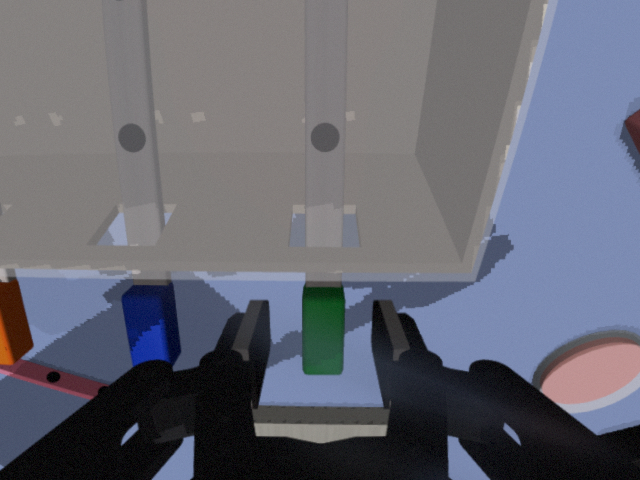

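The grip (303–344, 283–374) is centred between the fingers (269 and 373). I'll move a few mm and close.

```bash
python3 -m inch '[-2,0.5,3,0,0,0,40,0,0,0,0,0,0,30,0,0,0,0,0,0,20,0,0,0,0,0,0,10,0,0,0,0,0,0,5,0,0,0,0,0,0,5,0,0,0,0,0,0,5,0,0,0,0,0,0,5]' 60; python3 pre.py 0
```

```text
time: 4.2
tool_pos: [0.6115, 0.0784, 0.0696]
tcp_rot: [2.193, 1.884, -0.384]
wrist_force: [-0.1, 1.4, 1.1]
width: 0.163
grip_force: 63.0
pos [0.6115 0.0784 0.0696] t 4.2 F [-0.0775  1.4484  1.1101] w 13.95089623487243
shift mm in tool now [-0.9969 -2.4224  0.7096] in target axes [-1.0078 -2.4158  0.7168]
turn deg [ 0.1008 -0.164   0.3048]
```

```bash
python3 -m inch '[0,0,-2,0,0,0,5,-4,0,0,0,0,0,5,-6,0,0,0,0,0,5,-8,0,0,0,0,0,5,-8,0,0,0,0,0,5,-8,0,0,0,0,0,5,-6,0,0,0,0,0,5,0,0,0,0,0,0,5]'; python3 pre.py 0; python3 - <<'E'
from h import *
a=viewer.read_camera("wrist")[:,:,::-1];b=viewer.read_camera("side")[120:240,190:350,::-1]
cv2.imwrite("pics/w3.png",np.hstack([cv2.resize(a,(480,360)),cv2.resize(b,(320,360)[::1])]))
E
```

```text
time: 5.0
tool_pos: [0.6058, 0.0408, 0.0853]
tcp_rot: [2.194, 1.883, -0.384]
wrist_force: [0.2, -1.0, -0.0]
width: 0.165
grip_force: 62.7
pos [0.6058 0.0408 0.0853] t 5.0 F [ 0.206  -0.9642 -0.0257] w 14.067144676608354
shift mm in tool now [40.1354 -2.4785  2.5732] in target axes [40.1315 -2.642   2.4698]
turn deg [ 0.087  -0.1531  0.2388]
```

View pics/w3.png

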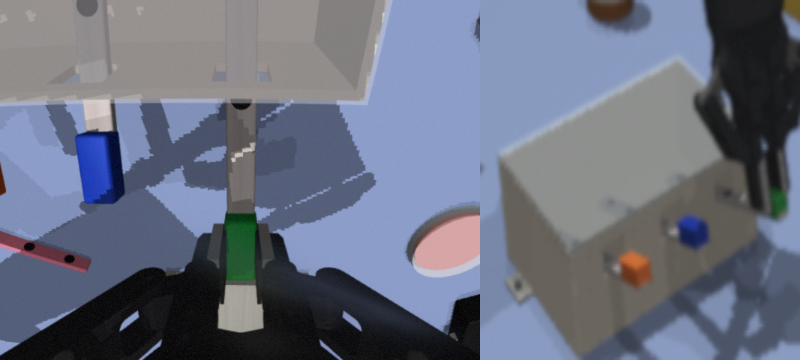

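The slider is following squarely: green grip at (240,247) and bar centred in its slot at (240,100). I'll continue the slanted pull.

```bash
python3 -m inch '[-10,0,0,0,0,0,5,-15,0,0,0,0,0,5,-15,0,0,0,0,0,5,-15,0,0,0,0,0,5,-15,0,0,0,0,0,5,-15,0,0,0,0,0,5,-8,0,0,0,0,0,5,0,0,0,0,0,0,5]' ; python3 -m inch '[-10,0,0,0,0,0,5,-15,0,0,0,0,0,5,-15,0,0,0,0,0,5,-10,0,0,0,0,0,5,0,0,0,0,0,0,5,0,0,0,0,0,0,5,0,0,0,0,0,0,5,0,0,0,0,0,0,5]'; python3 pre.py 0; python3 - <<'E'
from h import *
a=viewer.read_camera("wrist")[:,:,::-1];b=viewer.read_camera("top")[100:260,120:440,::-1]
cv2.imwrite("pics/w4.png",np.vstack([cv2.resize(a,(480,360)),cv2.resize(b,(480,240))]))
t=[atz("top",p,.016) for p in((359,154),(493,167),(486,246),(350,229))];c=np.mean(t,0);print(c)
E
```

```text
time: 5.9
tool_pos: [0.5926, -0.046, 0.1172]
tcp_rot: [2.195, 1.882, -0.383]
wrist_force: [0.3, -0.2, -0.8]
width: 0.165
grip_force: 62.7
time: 6.7
tool_pos: [0.5854, -0.0908, 0.1331]
tcp_rot: [2.193, 1.885, -0.385]
wrist_force: [0.1, 0.5, -0.4]
width: 0.167
grip_force: 62.7
pos [ 0.5854 -0.0908  0.1331] t 6.7 F [ 0.0785  0.463  -0.434 ] w 14.243208503797247
shift mm in tool now [181.5496  -1.9992   2.3047] in target axes [181.5399  -3.094    1.8017]
turn deg [ 0.0627 -0.1596  0.3462]
[ 0.5543 -0.2277  0.016 ]
```

View pics/w4.png

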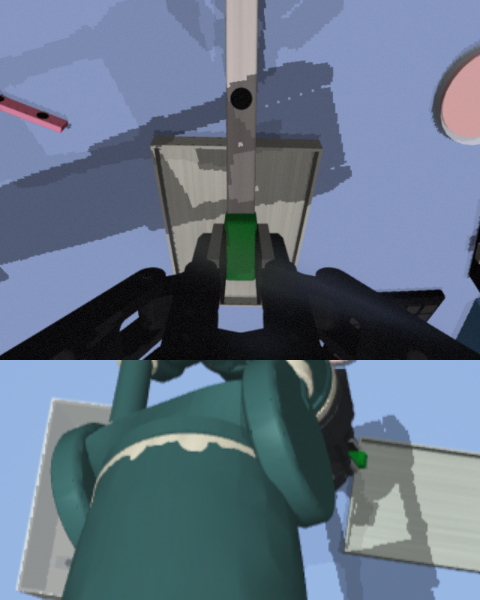

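The slider is fully out and held straight in line, with its grip at (240,247) in the wrist view. The tray is just ahead. Next I compute the hover pose.

```bash
cat > place.py <<'E'
from h import *
import sys
x,y,z=frame(np.radians(-8.4),0)
T=np.array([.5543,-.2277,0])-.083*y;T[2]=float(sys.argv[1])
R=toolR(x,y,z,Ro.from_rotvec(sensors.read_state()["tcp_rot"]))[0]
delta(T,R)
E
python3 place.py .06
```

```text
pos [ 0.5854 -0.0908  0.1331] t 6.8 F [ 0.9478  1.1803 -1.3523] w 14.316014035805908
shift mm in tool now [-184.9907   -9.722   144.4914] in target axes [-223.0116  -10.7712   73.1002]
turn deg [-0.1034 19.8449 -0.2366]
```

Rotate level first (3 rows), then move over along the target axes, in two calls.

```bash
python3 -m inch '[0,0,0,0,5,0,5,0,0,0,0,5,0,5,0,0,0,0,5,0,5,0,0,0,0,4.8,-0.2,5,-15,-1,0,0,0,0,5,-25,-1,0,0,0,0,5,-30,-1,0,0,0,0,5,-30,-1,0,0,0,0,5]'; python3 -m inch '[-30,-2,10,0,0,0,5,-30,-2,14,0,0,0,5,-30,-2,14,0,0,0,5,-20,-1,14,0,0,0,5,-13,0,12,0,0,0,5,0,0,9,0,0,0,5,0,0,0,0,0,0,5,0,0,0,0,0,0,5]'; python3 place.py .007; python3 - <<'E'
from h import *
a=viewer.read_camera("wrist")[:,:,::-1];b=viewer.read_camera("side")[200:400,330:550,::-1]
cv2.imwrite("pics/w5.png",np.hstack([cv2.resize(a,(480,360)),cv2.resize(b,(320,291)[::1])[0:0] if 0 else cv2.resize(b,(320,360))]))
E
```

```text
time: 7.6
tool_pos: [0.5662, -0.1907, 0.1332]
tcp_rot: [2.378, 2.052, -0.006]
wrist_force: [-0.2, 0.1, -0.6]
width: 0.166
grip_force: 62.7
time: 8.4
tool_pos: [0.5418, -0.3091, 0.0604]
tcp_rot: [-2.378, -2.052, 0.002]
wrist_force: [0.2, -0.0, -0.6]
width: 0.166
grip_force: 62.7
pos [ 0.5418 -0.3091  0.0604] t 8.4 F [ 0.1546 -0.0222 -0.6192] w 14.198857483576118
shift mm in tool now [-0.6057  0.5589 53.3951] in target axes [-0.6337  0.4815 53.3955]
turn deg [-0.0827  0.0298 -0.0285]
```

View pics/w5.png

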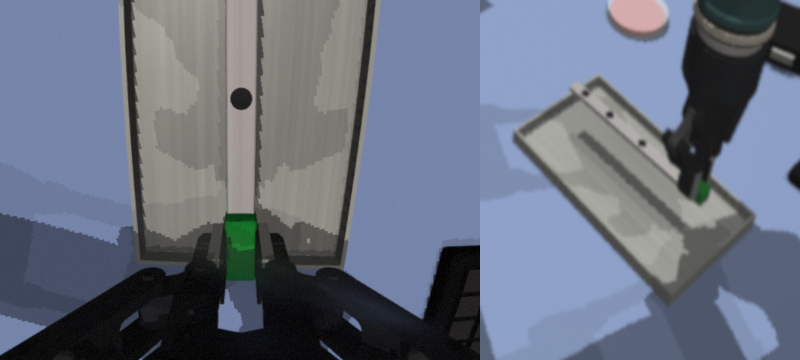

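```bash
python3 - <<'E'
from h import *
x,y,z=frame(np.radians(-8.4),0);t=sensors.read_state()["tool_pos"]
for p in((187,346),(459,353),(320,350)): 
    d=(atz("wrist",p,.016)-t)*1e3;print(d@x,d@y)
E
python3 -m inch '[0,0,10,0,0,0,5,0,0,12,0,0,0,5,0,0,10,0,0,0,5,0,0,6,0,0,0,5,0,0,4,0,0,0,5,0,0,3,0,0,0,5,0,0,0,0,0,0,5,0,0,0,0,0,0,5]'; python3 place.py .007
```

```text
-72.08786294828543 -42.18903605217068
75.91544889979251 -46.844433383266264
-0.02329055095738486 -44.10816133104859
time: 9.3
tool_pos: [0.5418, -0.3104, 0.0158]
tcp_rot: [2.379, 2.051, -0.001]
wrist_force: [0.0, -0.2, -1.0]
width: 0.168
grip_force: 62.7
pos [ 0.5418 -0.3104  0.0158] t 9.3 F [ 0.005  -0.2362 -1.0275] w 14.387429761317469
shift mm in tool now [0.6633 0.2513 8.8223] in target axes [0.6539 0.2501 8.823 ]
turn deg [-0.0147  0.0585 -0.0883]
```

```bash
python3 -m inch '[0,0,2,0,0,0,5,0,0,2,0,0,0,5,0,0,1,0,0,0,5,0,0,1,0,0,0,5,0,0,1,0,0,0,5,0,0,0,0,0,0,5,0,0,0,0,0,0,5,0,0,0,0,0,0,5]'; python3 -m inch '[0,0,0.5,0,0,0,5,0,0,0,0,0,0,5,0,0,0.5,0,0,0,5,0,0,0,0,0,0,5,0,0,0.5,0,0,0,5,0,0,0,0,0,0,5,0,0,0,0,0,0,5,0,0,0,0,0,0,5]'
```

```text
time: 10.1
tool_pos: [0.5416, -0.3103, 0.0087]
tcp_rot: [2.38, 2.051, -0.002]
wrist_force: [-0.0, 0.7, 0.2]
width: 0.166
grip_force: 62.7
time: 10.9
tool_pos: [0.5417, -0.3102, 0.0072]
tcp_rot: [2.38, 2.051, -0.002]
wrist_force: [-0.9, -0.6, 0.6]
width: 0.164
grip_force: 62.9
```

```bash
python3 -m inch '[0,0,0.5,0,0,0,5,0,0,0,0,0,0,5,0,0,0.5,0,0,0,5,0,0,0,0,0,0,5,0,0,0,0,0,0,5,0,0,0,0,0,0,5,0,0,0,0,0,0,5,0,0,0,0,0,0,5]'; python3 - <<'E'
from h import *
a=viewer.read_camera("wrist")[:,:,::-1];b=viewer.read_camera("side")[200:400,330:550,::-1]
print(sensors.read_state()["wrist_force"],sensors.read_state()["torque"])
cv2.imwrite("pics/w6.png",np.hstack([cv2.resize(a,(400,300)),cv2.resize(b[:110,:150],(400,300),interpolation=2)]))
E
```

```text
time: 11.7
tool_pos: [0.5417, -0.3103, 0.0071]
tcp_rot: [2.38, 2.051, -0.002]
wrist_force: [-2.1, 2.0, 7.6]
width: 0.167
grip_force: 63.8
[-2.5426  1.4511  7.5642] [0.3222 0.5445 0.0366]
```

View pics/w6.png

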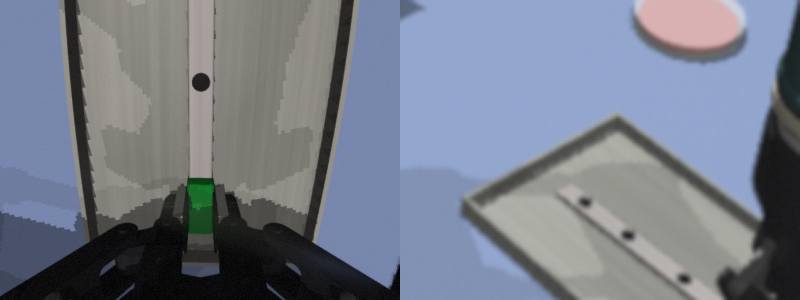

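The slider is on the floor: contact is 7.6 N and the bar lies flat and parallel to the tray walls. I'll open the fingers and retreat.

```bash
python3 -m inch '[0,0,-0.5,0,0,0,5,0,0,0,0,0,0,20,0,0,0,0,0,0,30,0,0,0,0,0,0,40,0,0,0,0,0,0,40,0,0,0,0,0,0,40,0,0,-10,0,0,0,40,0,0,-20,0,0,0,40]'; python3 -m inch '[0,0,-30,0,0,0,40,0,0,-40,0,0,0,40,0,0,-40,0,0,0,40,0,0,-40,0,0,0,40,0,0,-20,0,0,0,40,0,0,0,0,0,0,40,0,0,0,0,0,0,40,0,0,0,0,0,0,40]'; python3 - <<'E'
from h import *
a=viewer.read_camera("top")[:,:,::-1];b=viewer.read_camera("side")[120:400,190:550,::-1]
cv2.imwrite("pics/w7.png",np.hstack([cv2.resize(a,(400,300)),cv2.resize(b,(400,311))[:300]]))
E
```

```text
time: 12.6
tool_pos: [0.5401, -0.3092, 0.0353]
tcp_rot: [-2.377, -2.049, 0.004]
wrist_force: [0.5, 0.7, -0.1]
width: 0.466
grip_force: 0.0
time: 13.4
tool_pos: [0.5406, -0.3094, 0.2047]
tcp_rot: [-2.377, -2.049, 0.003]
wrist_force: [-0.5, -0.5, 0.1]
width: 0.469
grip_force: 0.0
```

View pics/w7.png

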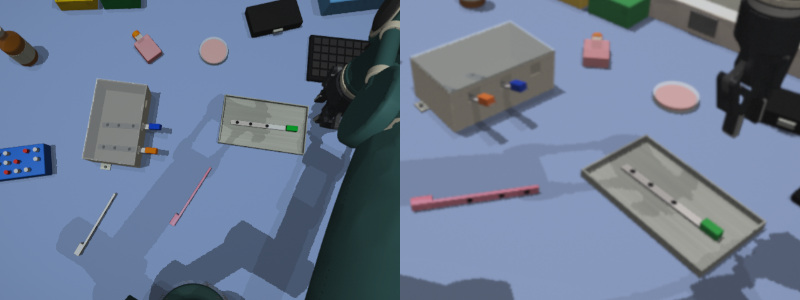

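The green slider lies flat along the tray, with its grip at (291,128) in the top half of the picture. Blue and orange are still in their slots at (152,127) and (150,151), and the gripper is clear.

```bash
python3 -c "
from workcell import job
print(job.finish_job())"
```

```text
the job is handed in; nothing more can be done
None
```

The green slider was drawn out at its slant, set down flat along the tray's length while still held, and released; the orange and blue sliders stayed in their slots, and I handed the job in at about 13.5 s.

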